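# Tuck the cover plate under the heater flap and hold it down

## Task

Push all three tube caps in the dry-block heater fully home. Then pick up the cover plate from the bench by its fin, tuck its edge under the overlapping lip of the heater's grey flap without lifting the flap, so that the plate lies centred and square over the tubes, and press it down flat on its frame with a steady, firm push. Finish while still holding it pressed down, do not let go, and leave the other things on the bench where they are.

Things in the scene. Friction and masses are not known exactly. Their poses are not given: they have to be found in the camera images.
- heater: White dry-block heater fixed to the bench, 235 x 180 mm, 93 mm high. Origin at the bench surface, x from front panel to back (flap side), y left, z up. Deck at z = 70 mm; on it an aluminium frame, outside x = -75 to 52, y = -58 to 58 mm, side bars 12 and front bar 21 mm wide, top at z = 80: the plate lies on it. Caps inside it at x = -15, y = 26, 0, -26 mm.
- lip (a point): Middle of the lower front edge of the grey flap (heater x = 30, y = 0, z = 89 mm): the top of the 9 mm high slot between frame and flap, which runs 34 mm back from this edge to a stop wall; cheeks under the flap's sides bound it at y = -76 and 76 mm. The plate slides in from the front.
- seat (a point): Point on the heater (x = -10, y = 0, z = 80 mm) where the centre of the cover plate's underside belongs; the plate's rear edge is then 20 mm under the lip. 10 to 34 mm under the lip, and 10 mm to either side, is still good.
- flap (a joint): Grey plastic flap, 94 x 172 x 4 mm, lies level over the back of the heater, hinged at its back edge, free to swing up and kept down only by its own weight (0.12 kg). 0 = lying shut (its start), grows in rad as its front edge is lifted.
- cap0 (a joint): How far cap 0 (the left one, looking from the robot at the heater's front) stands proud, m: 0 = fully home, starts 5 to 14 mm proud. Orange cap, 20 mm across, slides straight down with about 3 N of friction to a hard stop and stays where it is left.
- cap1 (a joint): How far cap 1 (the middle one, looking from the robot at the heater's front) stands proud, m: 0 = fully home, starts 5 to 14 mm proud. Orange cap, 20 mm across, slides straight down with about 3 N of friction to a hard stop and stays where it is left.
- cap2 (a joint): How far cap 2 (the right one, looking from the robot at the heater's front) stands proud, m: 0 = fully home, starts 5 to 14 mm proud. Orange cap, 20 mm across, slides straight down with about 3 N of friction to a hard stop and stays where it is left.
- cap0_top (a point): Centre of the top face of cap 0; 78 mm above the bench when the cap is home (2 mm below the frame's top).
- cap1_top (a point): Centre of the top face of cap 1; 78 mm above the bench when the cap is home (2 mm below the frame's top).
- cap2_top (a point): Centre of the top face of cap 2; 78 mm above the bench when the cap is home (2 mm below the frame's top).
- plate: Aluminium cover plate, 120 x 120 x 4 mm, about 0.2 kg, loose, flat on the bench beside the heater. Origin at the centre of its underside, z up. Its handle is a black upright fin in the middle of its top, 50 mm long (along plate x), 14 mm thick (along y), from 4 to 38 mm above the origin. All four edges are alike; any may go under the lip.
- tipbox: Pipette tip box, 88 x 123 x 67 mm, origin under its centre. Leave alone.
- microplate: White well plate, 85 x 127 x 14 mm, origin under its centre. Leave alone.
- rack: Wire rack with four capped tubes, 110 x 80 x 104 mm, origin under its centre. Leave alone.
- bottle: White bottle, 70 mm across, 160 mm high, origin under its centre. Leave alone.
Things that resemble listed ones, but are neither listed nor needed, are in the scene too. Of the things like the plate, leave any that is green, pink or purple; of the rest the smaller one is meant.

How it is judged:
By the outcome, as a careful person would: the job done as asked, in the order asked, and still so for the second after the job is handed in, while the arm keeps its last pose, push and grip.
It also fails if it takes over 58 s, if anything falls off the work surface, if the arm or the gripper's body presses on something with over 40 N, if the wrist force passes 120 N, or if a joint passes its speed limit or range.

## Robot

A 6-joint arm with a two-finger parallel gripper is mounted at the origin on the work surface. World frame = base frame: x ahead of the robot, y to its left, z up, the work surface at z = 0. Lengths are in mm, angles in rad, forces in N, time in s.
With the tool pointing down it reaches from about 375 to 975 mm from the base axis. Payload 3.8 kg.
Tool frame: the origin (TCP) lies midway between the tips of the shut fingers; the grasp point (between the pads) lies 19 mm behind it; z points along the fingers, y is the line along which they close (so a half turn about z gives the same grasp; the last joint's range is limited). The gripper opens to 85 mm and grips with 20 to 120 N. Pads are 22 mm wide; open, the fingers measure 114 mm over their backs; the gripper's body (76 mm by 85 mm) begins 54 mm behind the grasp point. The pads swing forward as they close: fully open they stand 13 mm farther back than shut.
Start: joints at [1.113, 0.264, 1.604, -0, 1.274, -0.037], TCP at [275.728, 616.11, 231.28] pointing down, gripper open.
Joint ranges: [-2.63, 2.63], [-0.94, 2.18], [0.31, 2.57], [-1.31, 4.45], [0, 2.66], [-2.55, 2.55]. Speed limits (rad/s): [2.57, 2.57, 3.14, 3.14, 3.14, 3.14].

## Interface

Orientations are given as a unit quaternion [w, x, y, z].
In Python, from cell import monitor, grab_frame, camera_model, bot gives the robot as it stands. The module is installed in compiled form; this text tells all that it offers.
- The arm moves only by the shell command python3 -m inch 'ROWS'. ROWS is a JSON object of lists of equal length, an entry for each row: "slide": the shift along the tool's x, y, z in mm, a list of three; "twist": the turn, a rotation vector about the tool's x, y, z in degrees, a list of three; "hand": the finger opening in mm, from 0 to 85.4. A call has 1 to 8 rows; each row shifts and turns the commanded pose from where the row before left it, along the tool's axes as they then stand; what a row does not reach is not made up. A row lasts 1/8 s, in which the tool goes at most 62.5 mm and 10.7 degrees, less where a joint would pass 70% of its speed; a pose out of reach is approached as far as the arm can. A call is refused whole if a number of a shift passes 62.5 or a number of a turn 10.7, either way. A call with a gripper value outside its range is refused whole. The fingers move at their own pace and stop on an object; the grip force is fixed at half the most. Time passes only in rows, so rows that do not move let the fingers close. It gives the time, the measured TCP pose, the force, the opening and the grip force at its end, in the units of the state.
- monitor.observe(): the state, without advancing time (a new reading comes with each control period).
- grab_frame(name): name is "side" or "top" or "wrist"; returns the picture (400x640x3 uint8, red, green, blue); there is no depth.
- camera_model(name): a dict with "vertical_fov" (degrees; the focal length in pixels is half the picture's height over the tangent of half this angle, whatever the lens; pixels are square), "cx", "cy" (the principal point, pixels), "extrinsics" (4x4, takes a point from world to camera coordinates). Camera axes: x right, y down, z forward; pixel columns grow to the right and rows downward; lengths in mm; the calibration is good to about 2 mm. A picture is of the moment at which its call begins: read the wrist's pose just before it. camera_model takes no time and is no camera call; for the wrist camera it gives the pose at the moment of the call.
- bot.close_job(): hands the job in; it is judged then, once.
The state is a dict: "time_s": time; "joints": joint angles; "qd": joint speeds; "joint_efforts": joint torques, N m; "tool_pos": TCP position; "eef_rot": TCP orientation; "ft_force": force on the tool from outside, world axes, zero at the start; "torque": the same for the moment, N m; "gripper_width": opening from 0.0 (shut) to 1.0 (fully open); "grip_force": force on a finger pad.
Only numpy, scipy, OpenCV 4.12 (cv2) and the standard library are available. Lean on these libraries where they do the work, as an engineer would, in place of code of your own. Each camera call takes 0.05 s, during which the arm holds its last target. There are 200 camera calls.

## Working session

There is one attempt and no reset: what is moved stays moved. The work goes in short steps, Python scripts to look and compute and a shell command to move; the robot and the scene stay as the last step left them, time stands still between calls to the robot, and variables do not carry over. Pictures are saved under pics/ and viewed, at most 10 in all, crops included, and the job is handed in when it is done.

```bash
mkdir -p pics; python3 - <<'E'
from cell import monitor, grab_frame, camera_model, bot
import cv2,json
for n in("top","side"):
    cv2.imwrite(f"pics/{n}0.png",grab_frame(n)[:,:,::-1])
for n in("top","side","wrist"):
    c=camera_model(n);print(n,c["vertical_fov"],c["cx"],c["cy"],c["extrinsics"])
s=monitor.observe();print(s["time_s"],s["tool_pos"],s["eef_rot"],s["ft_force"])
E
```

```text
top 55.11080958065117 312.0942768730911 199.5982145461121 [[ 1.68741373e-02 -9.99614205e-01  2.20613702e-02 -9.79499970e+01]
 [-9.87212078e-01 -2.01547620e-02 -1.58133165e-01  5.66131735e+02]
 [ 1.58516799e-01 -1.91108904e-02 -9.87171311e-01  1.12978379e+03]
 [ 0.00000000e+00  0.00000000e+00  0.00000000e+00  1.00000000e+00]]
side 44.38494778786295 324.51883498620344 194.47613025783 [[ 8.15523776e-01 -5.78723570e-01  1.58120804e-05 -4.92158490e+02]
 [-3.36444188e-01 -4.74131545e-01 -8.13636643e-01  2.12176060e+02]
 [ 4.70878200e-01  6.63534707e-01 -5.81373730e-01  1.60012864e+03]
 [ 0.00000000e+00  0.00000000e+00  0.00000000e+00  1.00000000e+00]]
wrist 64.5786537520821 319.1774561469952 203.63011247206506 [[ 4.09576578e-01  9.12272564e-01 -2.40738798e-03 -6.73219259e+02]
 [ 8.74723024e-01 -3.91966155e-01  2.84995025e-01 -3.73190193e+01]
 [ 2.59049528e-01 -1.18833085e-01 -9.58525973e-01  3.79636929e+02]
 [ 0.00000000e+00  0.00000000e+00  0.00000000e+00  1.00000000e+00]]
0.1 [275.45051994 615.48851471 230.04128442] [-2.47981815e-04  2.08876565e-01  9.77941449e-01 -1.02037409e-03] [-0.73066456 -0.51110981  0.81157574]
```

View pics/top0.png

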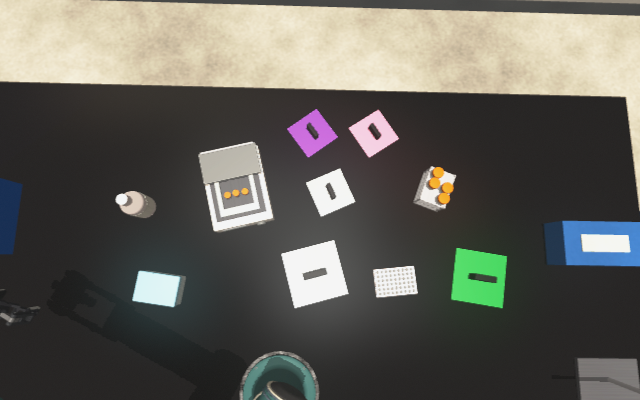

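View pics/side0.png

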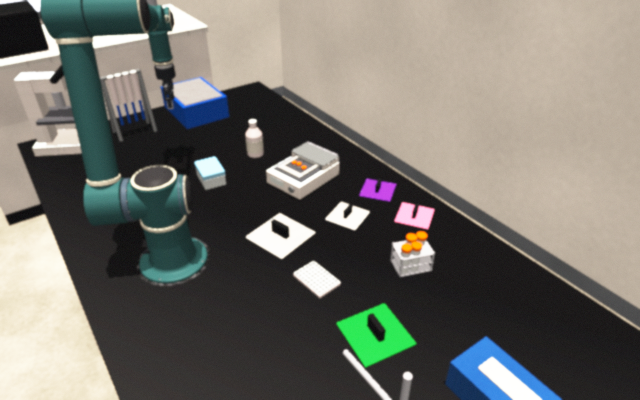

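Top view: heater centred near (236,187) with its orange caps at about (228..245,193). The smaller white plate is at (331,192); the large white plate at (314,274) is the decoy. I'll zoom in to measure.

```bash
cat > h.py <<'E'
from cell import monitor, grab_frame, camera_model, bot
import cv2,numpy as np
from scipy.spatial.transform import Rotation as R
def K(c): f=200/np.tan(np.radians(c["vertical_fov"])/2); return np.array([[f,0,c["cx"]],[0,f,c["cy"]],[0,0,1]])
def ray(c,px,z):
    E=np.array(c["extrinsics"]);Rm,t=E[:3,:3],E[:3,3]
    o=-Rm.T@t; d=(np.linalg.inv(K(c))@np.c_[np.atleast_2d(px),np.ones(len(np.atleast_2d(px)))].T).T@Rm
    return o+d*((z-o[2])/d[:,2])[:,None]
def proj(c,P):
    E=np.array(c["extrinsics"]);q=(np.atleast_2d(P)@E[:3,:3].T+E[:3,3])@K(c).T
    return q[:,:2]/q[:,2:]
def orange(im):
    h=cv2.cvtColor(im,cv2.COLOR_RGB2HSV); m=cv2.inRange(h,(5,150,120),(25,255,255))
    n,l,st,ce=cv2.connectedComponentsWithStats(m)
    return [(ce[i].round(1),st[i,4]) for i in range(1,n) if st[i,4]>8]
E
python3 - <<'E'
from h import *
im=cv2.imread("pics/top0.png"); c=camera_model("top")
rgb=im[:,:,::-1].copy()
for p,a in orange(rgb): print(p,a,ray(c,p,86)[0].round(0))
g=cv2.cvtColor(im,cv2.COLOR_BGR2GRAY)
m=(g>150).astype(np.uint8)
m[:165]=0;m[220:]=0;m[:,:295]=0;m[:,365:]=0
k=max(cv2.findContours(m,0,2)[0],key=cv2.contourArea)
r=cv2.minAreaRect(k);b=cv2.boxPoints(r);print(r,ray(c,b,4).round(0),ray(c,[r[0]],4).round(1))
w=ray(c,b,4)[:,:2]
print([np.linalg.norm(w[i]-w[i-1]).round() for i in range(4)],[np.degrees(np.arctan2(*(w[i]-w[i-1])[::-1])).round(1) for i in range(4)])
s=im[125:245,185:365]; cv2.imwrite("pics/crop.png",cv2.resize(s,None,fx=4.4,fy=4.4,interpolation=2))
E
```

```text
[435.9 177.3] 200 [ 637. -458.   86.]
[445.3 192.9] 213 [ 590. -485.   86.]
[244.5 190.9] 33 [583. 114.  86.]
[235.5 192.5] 32 [578. 140.  86.]
[227.2 194.7] 32 [571. 164.  86.]
((330.12371826171875, 191.77835083007812), (37.46627426147461, 37.7708740234375), 66.03751373291016) [[ 630.  -65.    4.]
 [ 683. -176.    4.]
 [ 572. -225.    4.]
 [ 521. -116.    4.]] [[ 601.1 -145.3    4. ]]
[np.float64(120.0), np.float64(122.0), np.float64(121.0), np.float64(121.0)] [np.float64(24.7), np.float64(-64.4), np.float64(-156.1), np.float64(115.1)]
```

View pics/crop.png

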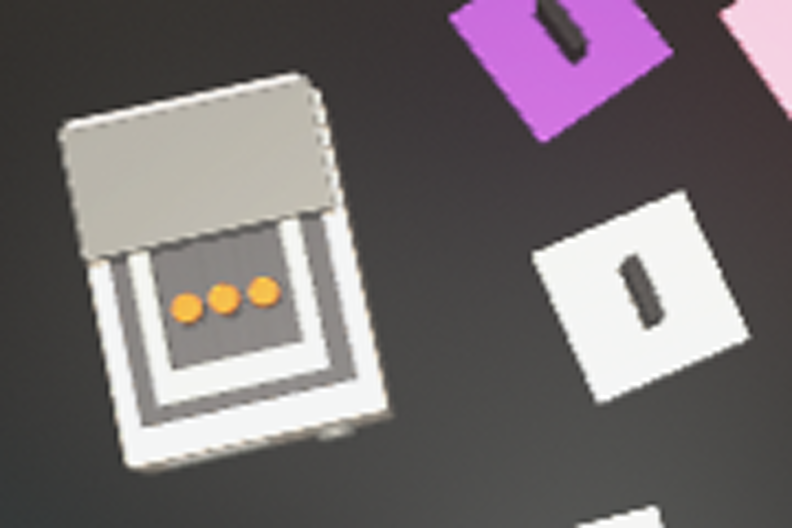

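Crop shows the caps at crop (187,307), (224,299), (264,291), which puts heater yaw at about 13.5° and cap1 near (578,140). The plate is near (601,-145) with yaw about 25°. Moving above the caps now.

```bash
python3 -m inch '{"slide":[[-47,-31,0],[-47,-31,0],[-47,-31,0],[-47,-31,0],[-47,-31,0],[-47,-31,0],[-47,-31,0],[-47,-31,0]],"twist":[[0,0,0],[0,0,0],[0,0,0],[0,0,0],[0,0,0],[0,0,0],[0,0,0],[0,0,0]],"hand":[0,0,0,0,0,0,0,0]}'
python3 -m inch '{"slide":[[-47,-31,0],[-47,-31,0],[0,0,0],[0,0,0],[0,0,0],[0,0,0],[0,0,0]],"twist":[[0,0,0],[0,0,0],[0,0,-9.4],[0,0,-9.4],[0,0,-9.4],[0,0,-9.4],[0,0,0]],"hand":[0,0,0,0,0,0,0]}'
python3 - <<'E'
from h import *
s=monitor.observe(); c=camera_model("wrist"); im=grab_frame("wrist")
cv2.imwrite("pics/w1.png",im[:,:,::-1])
print(s["time_s"],s["tool_pos"],R.from_quat(s["eef_rot"],scalar_first=True).as_matrix().round(3),s["ft_force"])
for p,a in orange(im): print(p,a,ray(c,p,87)[0].round(1))
E
```

```text
time_s: 1.1
tool_pos: [518.1, 234.4, 230.9]
eef_rot: [-0.0, 0.209, 0.978, -0.0]
ft_force: [0.0, 0.6, 0.5]
gripper_width: 0.001
grip_force: 0.0
time_s: 1.98
tool_pos: [577.7, 141.1, 230.7]
eef_rot: [-0.001, -0.117, 0.993, -0.0]
ft_force: [0.2, 0.5, -0.0]
gripper_width: -0.0
grip_force: 0.0
1.975 [577.74137961 141.05298726 230.71866462] [[-0.973 -0.231 -0.001]
 [-0.231  0.973 -0.   ]
 [ 0.001  0.    -1.   ]] [ 0.18749808  0.45408188 -0.04878738]
[290.3 191.6] 323 [585.4 114.1  87. ]
[317.8 193. ] 343 [580.8 139.4  87. ]
[345.5 191.9] 336 [573.8 164.3  87. ]
```

View pics/w1.png

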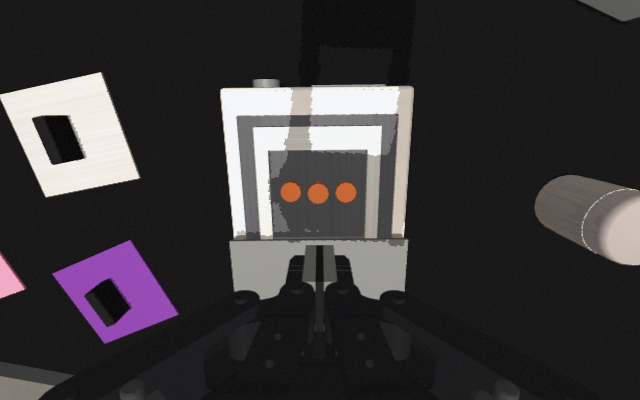

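Wrist view: caps at (290,192), (318,193) and (345,192). Frame front outer corners are at (254,127) and (381,126), the inner ones at (270,151) and (366,152), and the lip edge runs (232,241) to (407,239). The heater is nearly square to the tool. Plate on the left, with its fin at about (60,139).

```bash
python3 - <<'E'
from h import *
from scipy.optimize import least_squares
c=camera_model("wrist")
M=np.array([[-75,-58,80],[-75,58,80],[-54,-46,80],[-54,46,80],[30,-86,93],[30,86,93]],float)
px=np.array([[254,127],[381,126],[270,151],[366,152],[232,241],[407,239]],float)
def T(p,M): 
    a=p[2];return np.c_[M[:,0]*np.cos(a)-M[:,1]*np.sin(a)+p[0],M[:,0]*np.sin(a)+M[:,1]*np.cos(a)+p[1],M[:,2]]
r=least_squares(lambda p:(proj(c,T(p,M))-px).ravel(),[590,143,.233],loss="soft_l1")
print(r.x,np.degrees(r.x[2]),(proj(c,T(r.x,M))-px).round(1).tolist())
caps=T(r.x,np.array([[-15,26,86],[-15,0,86],[-15,-26,86.]]));print(caps.round(1))
print(proj(c,caps).round(1))
R0=R.from_quat(monitor.observe()["eef_rot"],scalar_first=True).as_matrix()
for p in caps: print((R0.T@(p-monitor.observe()["tool_pos"])).round(1))
print("plate fin, top z38:",ray(c,[[58,140]],38).round(1), "corners", ray(c,[[1,95],[101,73],[139,179],[46,196]],4).round(1).tolist())
E
```

```text
[5.95594542e+02 1.43445742e+02 2.40464630e-01] 13.777608435278509 [[-0.6, 0.6], [0.8, 0.3], [-2.0, -0.2], [1.7, -2.1], [-3.0, 0.1], [1.5, 0.5]]
[[574.8 165.1  86. ]
 [581.  139.9  86. ]
 [587.2 114.6  86. ]]
[[345.9 192.7]
 [318.2 193. ]
 [290.6 193.2]]
[ -2.8  24.  144.8]
[ -3.   -2.  144.8]
[ -3.2 -28.  144.8]
plate fin, top z38: [[ 599.8 -134.9   38. ]] corners [[573.3, -222.5, 4.0], [524.9, -115.7, 4.0], [634.0, -67.2, 4.0], [681.0, -175.2, 4.0]]
```

```bash
python3 -m inch '{"slide":[[-3,24,0],[0,0,45],[0,0,45],[0,0,45],[0,0,9],[0,0,7],[0,0,3],[0,0,2]],"twist":[[0,0,0],[0,0,0],[0,0,0],[0,0,0],[0,0,0],[0,0,0],[0,0,0],[0,0,0]],"hand":[0,0,0,0,0,0,0,0]}'
```

```text
time_s: 3.02
tool_pos: [576.6, 165.5, 77.9]
eef_rot: [0.001, -0.117, 0.993, 0.0]
ft_force: [-6.6, -1.8, 16.1]
gripper_width: -0.002
grip_force: 7.9
```

```bash
python3 -m inch '{"slide":[[0,0,-24],[0,-26,0],[0,0,10],[0,0,8],[0,0,4],[0,0,2],[0,0,0]],"twist":[[0,0,0],[0,0,0],[0,0,0],[0,0,0],[0,0,0],[0,0,0],[0,0,0]],"hand":[0,0,0,0,0,0,0]}'
python3 -m inch '{"slide":[[0,0,-24],[0,-26,0],[0,0,10],[0,0,8],[0,0,4],[0,0,2],[0,0,0]],"twist":[[0,0,0],[0,0,0],[0,0,0],[0,0,0],[0,0,0],[0,0,0],[0,0,0]],"hand":[0,0,0,0,0,0,0]}'
```

```text
time_s: 3.9
tool_pos: [582.1, 140.3, 77.9]
eef_rot: [0.0, -0.118, 0.993, -0.0]
ft_force: [-4.3, -2.7, 16.0]
gripper_width: 0.006
grip_force: 8.4
time_s: 4.78
tool_pos: [586.6, 115.0, 77.9]
eef_rot: [-0.001, -0.118, 0.993, -0.0]
ft_force: [-9.4, -2.6, 21.8]
gripper_width: -0.002
grip_force: 10.9
```

Each cap stopped hard at z = 77.9, so all three are home. Now lifting and going over the plate.

```bash
python3 -m inch '{"slide":[[0,0,-60],[0,0,-60],[9,-51,0],[9,-51,0],[9,-51,0],[9,-51,0],[9,-51,0],[0,0,0]],"twist":[[0,0,0],[0,0,0],[0,0,0],[0,0,0],[0,0,0],[0,0,0],[0,0,0],[0,0,-10.6]],"hand":[0,0,50,50,50,50,50,50]}'
python3 -m inch '{"slide":[[0,0,0],[0,0,0]],"twist":[[0,0,0],[0,0,0]],"hand":[50,50]}'
python3 - <<'E'
from h import *
s=monitor.observe(); c=camera_model("wrist"); im=grab_frame("wrist")
cv2.imwrite("pics/w2.png",im[:,:,::-1])
print(s["time_s"],s["tool_pos"],R.from_quat(s["eef_rot"],scalar_first=True).as_matrix().round(3))
E
```

```text
time_s: 5.78
tool_pos: [602.8, -146.5, 193.7]
eef_rot: [-0.001, -0.209, 0.978, 0.0]
ft_force: [0.5, 0.4, -0.4]
gripper_width: 0.589
grip_force: 0.0
time_s: 6.02
tool_pos: [602.9, -142.7, 194.4]
eef_rot: [-0.001, -0.208, 0.978, 0.001]
ft_force: [-0.1, -0.3, -0.3]
gripper_width: 0.588
grip_force: 0.0
6.025 [ 602.93166919 -142.74290974  194.38006211] [[-0.914 -0.406 -0.001]
 [-0.406  0.914  0.001]
 [ 0.001  0.001 -1.   ]]
```

View pics/w2.png

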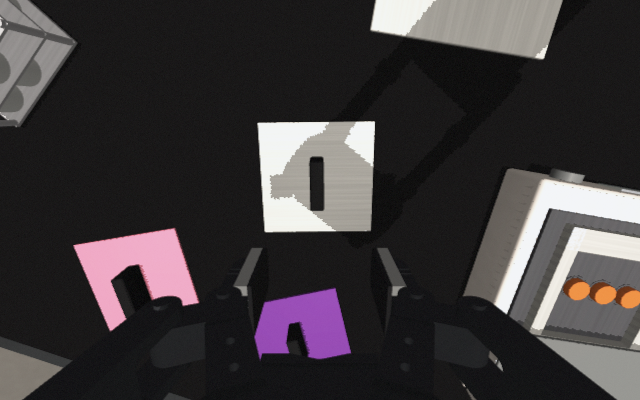

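The plate is square to the tool, with corners at (258,123), (375,121), (371,231) and (265,232) and the fin top at about (316,158).

```bash
python3 - <<'E'
from h import *
c=camera_model("wrist");s=monitor.observe()
w=ray(c,[[258,123],[375,121],[371,231],[265,232]],4);m=w.mean(0)
Rm=R.from_quat(s["eef_rot"],scalar_first=True).as_matrix()
print(w.round(1).tolist(),m, (Rm.T@(m+[0,0,3]-s["tool_pos"])).round(1))
print(((w-m)@Rm).round(1).tolist())
E
```

```text
[[574.7, -224.7, 4.0], [524.4, -116.3, 4.0], [633.6, -66.2, 4.0], [683.2, -175.0, 4.0]] [ 603.9909553  -145.55843792    4.        ] [  0.2  -3.2 187.7]
[[59.0, -60.4, -0.0], [60.8, 59.1, 0.1], [-59.4, 60.5, 0.0], [-60.4, -59.2, -0.1]]
```

```bash
python3 -m inch '{"slide":[[0,-3,30],[0,0,50],[0,0,50],[0,0,35],[0,0,17],[0,0,5],[0,0,0],[0,0,0]],"twist":[[0,0,-0.8],[0,0,0],[0,0,0],[0,0,0],[0,0,0],[0,0,0],[0,0,0],[0,0,0]],"hand":[50,50,50,50,50,50,0,0]}'
python3 -m inch '{"slide":[[0,0,0],[0,0,0],[0,0,0]],"twist":[[0,0,0],[0,0,0],[0,0,0]],"hand":[0,0,0]}'
```

```text
time_s: 7.08
tool_pos: [606.0, -146.8, 10.2]
eef_rot: [0.001, -0.215, 0.977, -0.001]
ft_force: [0.4, 1.3, 1.1]
gripper_width: 0.169
grip_force: 0.6
time_s: 7.45
tool_pos: [606.2, -147.0, 10.4]
eef_rot: [0.002, -0.215, 0.977, -0.001]
ft_force: [-0.6, 0.7, 6.5]
gripper_width: 0.156
grip_force: 61.6
```

Gripped at 61 N on the 14 mm fin. Lifting and carrying to the front of the heater.

```bash
python3 -m inch '{"slide":[[0,0,-20],[0,0,-50],[0,0,-55],[-6,35,0],[-8.5,49,0],[-8.5,49,0],[-8.5,49,0],[-8.5,49,0]],"twist":[[0,0,0],[0,0,0],[0,0,0],[0,0,0],[0,0,0],[0,0,0],[0,0,0],[0,0,0]],"hand":[0,0,0,0,0,0,0,0]}'
python3 -m inch '{"slide":[[-8.5,35,0],[-3,14,0],[0,0,0],[0,0,0],[0,0,0],[0,0,0]],"twist":[[0,0,0],[0,0,0],[0,0,6],[0,0,5.1],[0,0,0],[0,0,0]],"hand":[0,0,0,0,0,0]}'
python3 - <<'E'
from h import *
s=monitor.observe(); c=camera_model("wrist"); im=grab_frame("wrist")
cv2.imwrite("pics/w3.png",im[:,:,::-1]); cv2.imwrite("pics/s3.png",grab_frame("side")[100:240,200:400,::-1].repeat(4,0).repeat(4,1))
Rm=R.from_quat(s["eef_rot"],scalar_first=True).as_matrix()
print(s["time_s"],s["tool_pos"],Rm.round(3))
a=np.radians(13.65); h=np.array([[np.cos(a),np.sin(a)],[-np.sin(a),np.cos(a)]])
print("heater frame",h@(s["tool_pos"][:2]-np.array([595.6,143.4])),np.degrees(np.arctan2(-Rm[0,1],Rm[1,1])))
E
```

```text
time_s: 8.45
tool_pos: [542.7, 81.1, 134.1]
eef_rot: [0.0, -0.215, 0.977, -0.0]
ft_force: [0.7, 0.6, -1.4]
gripper_width: 0.152
grip_force: 60.4
time_s: 9.2
tool_pos: [533.5, 128.5, 133.4]
eef_rot: [0.0, -0.12, 0.993, -0.0]
ft_force: [0.1, -0.8, -1.1]
gripper_width: 0.154
grip_force: 60.4
9.2 [533.45023231 128.54957952 133.4404655 ] [[-0.971 -0.239  0.   ]
 [-0.239  0.971 -0.   ]
 [ 0.    -0.    -1.   ]]
heater frame [-63.89892823   0.23576057] 13.835522217941655
```

View pics/w3.png

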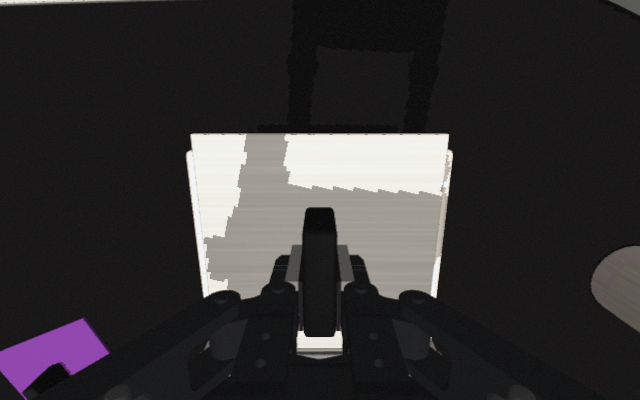

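View pics/s3.png

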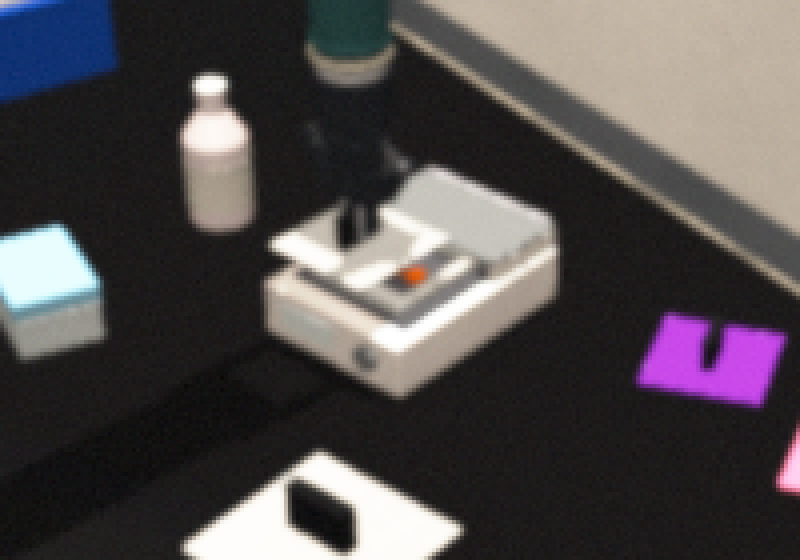

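Wrist: the plate is held with its front edge at row 134, columns 190 to 449. I'll check that it's level by projecting the expected corners.

```bash
python3 - <<'E'
from h import *
from scipy.optimize import least_squares
c=camera_model("wrist");s=monitor.observe();Rm=R.from_quat(s["eef_rot"],scalar_first=True).as_matrix()
# tool x = toward heater front; plate top 6 mm beyond TCP nominal
px=np.array([[191,134],[449,134]])
for dx,pit in [(0,0),(2,0),(4,0),(0,3),(0,-3)]:
    q=R.from_euler('y',pit,degrees=True).apply([[60+dx,-60,6],[60+dx,60,6]])
    print(dx,pit,proj(c,q@Rm.T+s["tool_pos"]).round(1).tolist())
E
```

```text
0 0 [[191.4, 137.0], [451.3, 136.7]]
2 0 [[190.9, 132.5], [451.8, 132.2]]
4 0 [[190.3, 128.1], [452.3, 127.8]]
0 3 [[188.6, 137.0], [454.1, 136.7]]
0 -3 [[194.0, 137.3], [448.5, 137.0]]
```

```bash
python3 -m inch '{"slide":[[0,0,15],[0,0,15],[0,0,7],[0,0,4],[0,0,0],[0,0,0]],"twist":[[0,0,0],[0,0,0],[0,0,0],[0,0,0],[0,0,0],[0,0,0]],"hand":[0,0,0,0,0,0]}'
python3 - <<'E'
from h import *
s=monitor.observe();print(s["tool_pos"],s["ft_force"],s["torque"])
cv2.imwrite("pics/s4.png",cv2.resize(grab_frame("side")[125:205,255:355,::-1],None,fx=7,fy=7,interpolation=2))
E
```

```text
time_s: 10.05
tool_pos: [533.8, 129.2, 92.8]
eef_rot: [0.0, -0.12, 0.993, 0.0]
ft_force: [-0.6, -0.0, -1.6]
gripper_width: 0.151
grip_force: 60.4
[533.82833857 129.23700936  92.75437231] [-6.31343746e-01 -9.79842373e-04 -1.62196327e+00] [ 0.00477991  0.04311719 -0.0007152 ]
```

View pics/s4.png

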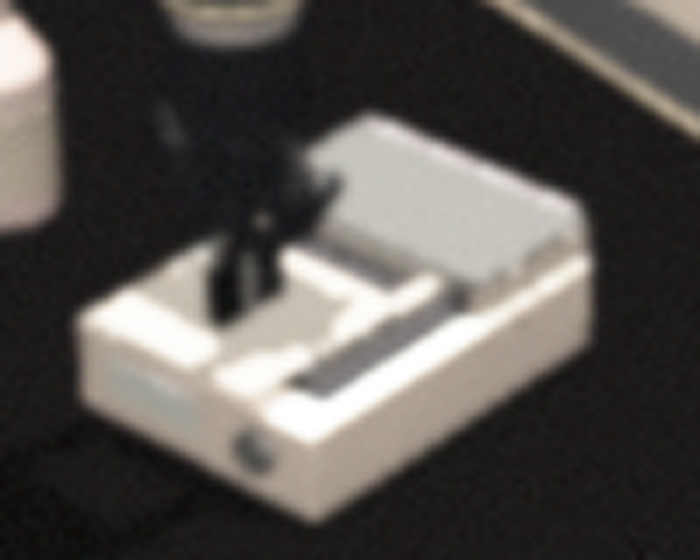

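No contact yet, so the plate hovers low over the frame in front of the lip. I'll touch the frame lightly to find the exact height.

```bash
python3 -m inch '{"slide":[[0,0,1],[0,0,1],[0,0,0]],"twist":[[0,0,0],[0,0,0],[0,0,0]],"hand":[0,0,0]}'; python3 -m inch '{"slide":[[0,0,1],[0,0,1],[0,0,0]],"twist":[[0,0,0],[0,0,0],[0,0,0]],"hand":[0,0,0]}'
```

```text
time_s: 10.48
tool_pos: [533.5, 129.1, 90.4]
eef_rot: [0.0, -0.12, 0.993, -0.0]
ft_force: [0.2, 0.7, -0.8]
gripper_width: 0.148
grip_force: 60.6
time_s: 10.85
tool_pos: [533.5, 129.1, 90.3]
eef_rot: [0.0, -0.12, 0.993, -0.0]
ft_force: [-6.1, -1.2, 10.6]
gripper_width: 0.153
grip_force: 62.5
```

```bash
python3 -m inch '{"slide":[[0,0,-4],[-10,0,0],[-10,0,0],[-8,0,0],[-6,0,0],[-5,0,0],[0,0,0]],"twist":[[0,0,0],[0,0,0],[0,0,0],[0,0,0],[0,0,0],[0,0,0],[0,0,0]],"hand":[0,0,0,0,0,0,0]}'
```

```text
time_s: 11.72
tool_pos: [571.6, 138.5, 92.2]
eef_rot: [-0.0, -0.12, 0.993, -0.0]
ft_force: [-0.4, 0.6, -1.4]
gripper_width: 0.149
grip_force: 60.4
```

```bash
python3 -m inch '{"slide":[[-5,0,0],[-5,0,0],[-4,0,0],[-2,0,0],[0,0,0],[0,0,0]],"twist":[[0,0,0],[0,0,0],[0,0,0],[0,0,0],[0,0,0],[0,0,0]],"hand":[0,0,0,0,0,0]}'
python3 - <<'E'
from h import *
s=monitor.observe(); a=np.radians(13.65); h=np.array([[np.cos(a),np.sin(a)],[-np.sin(a),np.cos(a)]])
print("heater frame",h@(s["tool_pos"][:2]-np.array([595.6,143.4])))
w=grab_frame("wrist")[:,:,::-1]; c=camera_model("wrist")
S=cv2.resize(grab_frame("side")[125:205,255:355,::-1],(500,400),interpolation=2)
cv2.imwrite("pics/c5.png",cv2.resize(np.hstack([w[:,150:490],S]),None,fx=.95,fy=.95))
E
```

```text
time_s: 12.48
tool_pos: [586.6, 142.2, 92.2]
eef_rot: [-0.0, -0.12, 0.993, -0.0]
ft_force: [-0.2, -0.5, -2.3]
gripper_width: 0.148
grip_force: 60.4
heater frame [-9.03293034  0.90780761]
```

View pics/c5.png

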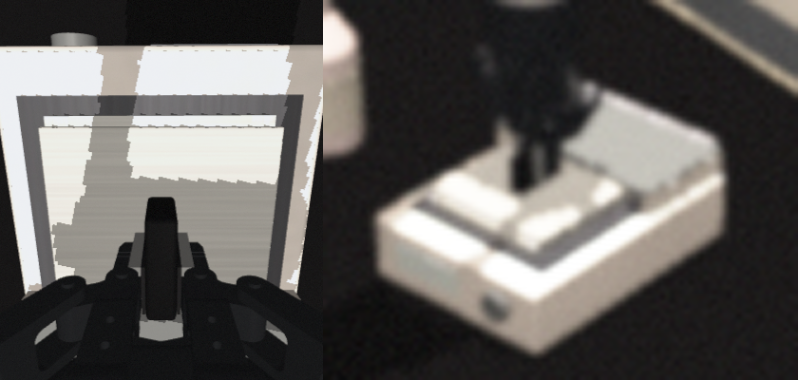

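The plate is tucked under the lip with the flap still level, centred at about the same columns as the frame ((39..284) against (43..277)). Pressing down now.

```bash
python3 -m inch '{"slide":[[0,0,1],[0,0,1],[0,0,1],[0,0,1],[0,0,0.5],[0,0,0.5],[0,0,0],[0,0,0]],"twist":[[0,0,0],[0,0,0],[0,0,0],[0,0,0],[0,0,0],[0,0,0],[0,0,0],[0,0,0]],"hand":[0,0,0,0,0,0,0,0]}'
```

```text
time_s: 13.58
tool_pos: [586.7, 142.2, 90.3]
eef_rot: [-0.0, -0.12, 0.993, -0.0]
ft_force: [-8.8, -2.4, 15.9]
gripper_width: 0.152
grip_force: 63.0
```

```bash
python3 -m inch '{"slide":[[0,0,0.5],[0,0,0.5],[0,0,0.5],[0,0,0.5],[0,0,0],[0,0,0],[0,0,0],[0,0,0]],"twist":[[0,0,0],[0,0,0],[0,0,0],[0,0,0],[0,0,0],[0,0,0],[0,0,0],[0,0,0]],"hand":[0,0,0,0,0,0,0,0]}'
python3 - <<'E'
from h import *
s=monitor.observe();print(s["ft_force"],s["torque"])
w=grab_frame("wrist")[:,:,::-1]
S=cv2.resize(grab_frame("side")[125:205,255:355,::-1],(500,400),interpolation=2)
cv2.imwrite("pics/c6.png",cv2.resize(np.hstack([w[:,150:490],S]),None,fx=.95,fy=.95))
E
```

```text
time_s: 14.58
tool_pos: [586.8, 142.2, 90.3]
eef_rot: [0.0, -0.12, 0.993, -0.0]
ft_force: [-13.8, -2.5, 25.0]
gripper_width: 0.153
grip_force: 64.5
[-13.82193322  -2.53506357  25.01682235] [-0.44333353  2.00500287  0.01240112]
```

View pics/c6.png

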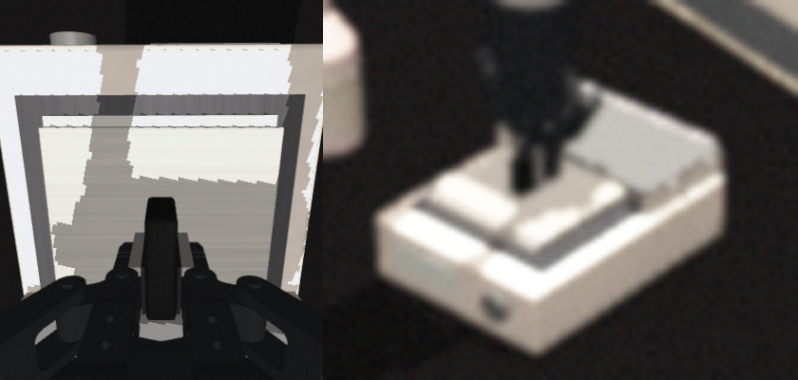

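```bash
python3 -m inch '{"slide":[[0.7,0,0.2],[0.8,0,0.2],[0,0,0],[0,0,0],[0,0,0],[0,0,0]],"twist":[[0,0,0],[0,0,0],[0,0,0],[0,0,0],[0,0,0],[0,0,0]],"hand":[0,0,0,0,0,0]}'
```

```text
time_s: 15.42
tool_pos: [586.8, 142.2, 90.3]
eef_rot: [0.002, -0.12, 0.993, 0.0]
ft_force: [-10.7, -1.2, 24.7]
gripper_width: 0.153
grip_force: 64.3
```

Steady push of about 25 N, plate flat and not moving. Handing in.

```bash
python3 -c "
from cell import bot
print(bot.close_job())"
```

```text
the job is handed in; nothing more can be done
None
```

I pushed all three caps home and tucked the plate about 20 mm under the lip, with the flap still level in the pictures. I handed in at about 15.5 s, still gripping the plate and pressing it flat with about 25 N; no verdict was returned.

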